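Weigh two look-alike packs of ceramic blanks and return the heavier

TASK

The two taped packs of ceramic blanks on the sloping stand look alike, but they are of different ceramics and one is heavier. Weigh them against each other: lay them gently and flat on opposite pans of the balance, let go of both and let the beam come to rest. Then put the heavier pack back on the sloping stand, lying flat on its face with its end down against the lip as it was, and leave the lighter one on its pan; do not drop a pack on the bench, and leave the squeeze bottle, the petri dish and the ink pot where they stand.

Things in the scene. Friction and masses are not known exactly. Their poses are not given: they have to be found in the camera images.
- balance: Double-pan trip balance, grey cast base 105 x 215 x 38 mm, fixed to the bench. Origin: on the bench under its middle; z up; the beam runs along its y axis, the front with the brass poise looks to -x. Between the pans a white scale plate 66 mm wide (along y) stands up to 149 mm above the bench, 21 mm behind the middle, with a pointer in front of it.
- beam (a joint): Tilt of the beam, rad: 0 is level, positive means that the left (+y) pan is down and the right one up; it stops at +0.09 and -0.09. The arms are 110 mm long, so at a stop one pan is 10 mm below and the other 10 mm above the level height. The beam swings freely, is centred by a weak spring (0.12 N m/rad: 5 g of difference tilts it by 0.045 rad) and settles in about 1.5 s. A parallel linkage keeps the pans level, and the reading does not depend on where on a pan a load lies.
- pan_left: Left pan (+y end of the beam): flat steel disc without rim, 130 mm across, 4.5 mm thick, on a post. Origin on the beam's end pivot, 45 mm below the middle of the pan's top; z up always.
- pan_right: Right pan (-y end of the beam), the same.
- pan_left_top (a point): Middle of the left pan's upper surface; 120 mm above the bench when the beam is level.
- pan_right_top (a point): Middle of the right pan's upper surface, the same.
- stand: Sloping sheet-aluminium stand, 104 x 200 mm on the bench, 76 mm high at the back, fixed to the bench. Origin: on the bench under its middle; its low front with the lip looks to -x: towards the robot and somewhat to its left.
- face: The stand's sloping face, 200 mm wide and 104 mm long up the slope, inclined 30 degrees to the bench (fixed to the stand). Origin: on the face's surface, in the middle of its width at the foot of the lip, 24 mm above the bench; x points up the slope, y along the lip, z straight out of the face. The lip stands along x = 0, 7 mm high and 3 mm thick. Two places for a pack, about y = +50 and -50 mm.
- pack_a: One taped stack of white ceramic blanks, 55 x 80 x 11 mm (x, y, z). Origin: middle of its underside; z straight out of its upper side. It starts on the face with its long side (y) along the slope and its end against the lip, so that its middle is 39 mm up the slope from the lip's foot; to hold it by the 55 mm width is easy. Mass 0.1 to 0.28 kg, unknown.
- pack_b: The other pack, the same size and look; mass unknown too.
- squeeze_bottle: Squeeze bottle, 60 mm across, 206 mm high, loose, standing beyond the balance on the right. Origin: middle of its underside. Not to be moved.
- petri_dish: Petri dish with lid, 69 mm across, 15 mm high, loose, lying between stand and balance, in front of the ink pot. Origin: middle of its underside. Not to be moved.
- ink_jar: Screw-lid pot, 58 mm across, 52 mm high, loose, standing at the far edge of the bench between stand and balance. Origin: middle of its underside. Not to be moved.

How it is judged:
By the outcome, as a careful person would: the job done as asked, in the order asked, and still so for the second after the job is handed in, with the robot touching nothing.
It also fails if it takes over 67 s, if anything falls off the work surface, if the arm or the gripper's body presses on something with over 40 N, if the wrist force passes 120 N, or if a joint passes its speed limit or range.

ROBOT

A 6-joint arm with a two-finger parallel gripper is mounted at the origin on the work surface; the furniture and walls round the work are solid. World frame = base frame: x ahead of the robot, y to its left, z up, the work surface at z = 0. Lengths are in m, angles in rad, forces in N, time in s.
With the tool pointing down it reaches from about 0.35 to 0.85 m from the base axis. Payload 8.1 kg.
Tool frame: the origin (TCP) lies at the centre of the arm's flange, where the gripper is bolted on; the fingertips stand 186 mm ahead of it and the grasp point (between the pads) lies 167 mm ahead of it; z points along the fingers, y is the line along which they close (so a half turn about z gives the same grasp; the last joint's range is limited). The gripper opens to 93 mm and grips with 3 to 60 N. Pads are 15 mm wide; open, the fingers measure 128 mm over their backs; the gripper's body (75 mm by 188 mm) begins 65 mm behind the grasp point.
Start: joints at [1.252, 0.13, 1.488, -0, 1.523, -0.085], TCP at [0.139, 0.584, 0.405] pointing down, gripper open.
Joint ranges: [-2.96, 2.96], [-0.89, 2.26], [0.02, 2.5], [-1.34, 4.48], [0, 2.73], [-2.66, 2.66]. Speed limits (rad/s): [2.39, 2.39, 2.79, 3.14, 3.14, 3.14].

INTERFACE

Orientations are given as a rotation vector (axis times angle).
In Python, from plant import robot gives the robot as it stands.
- The arm moves only by the tool apply_moves, never from a script. Its argument "series" is a list of rows, each a list of 2 entries, a list of its own where there are three numbers: the shift along the tool's x, y, z in mm, then the turn, a rotation vector about the tool's x, y, z in rad. A call has 1 to 12 rows; each row shifts and turns the commanded pose from where the row before left it, along the tool's axes as they then stand; what a row does not reach is not made up. A row lasts 1/12 s, in which the tool goes at most 41.7 mm and 7.16 degrees, less where a joint would pass 70% of its speed; a pose out of reach is approached as far as the arm can. A call is refused whole if a number of a shift passes 41.7 or a number of a turn 0.125, either way. A call with a gripper value outside its range is refused whole. "claw" is the opening, from 0 (shut) to 1 (fully open), set as the call begins (left out, the last holds). The fingers move at their own pace and stop on an object; "newtons" is the grip in N (left out, the last holds). Time passes only in rows, so rows that do not move let the fingers close. It gives the time, the measured TCP pose, the force, the opening and the grip force at its end, in the units of the state.
- robot.read_state(): the state, without advancing time (a new reading comes with each control period).
- robot.read_camera(name): name is "side" or "top" or "wrist"; returns (picture, depth): 400x640x3 uint8, blue, green, red; 400x640 float32, m along the optical axis (not along the pixel's ray), 0 where there is no reading.
- robot.calibration(name): a dict with "fx", "fy", "cx", "cy" (pixels), "extrinsics" (4x4, takes a point from world to camera coordinates). Camera axes: x right, y down, z forward; pixel columns grow to the right and rows downward; lengths in m; the calibration is good to about 2 mm. A picture is of the moment at which its call begins: read the wrist's pose just before it. calibration takes no time and is no camera call; for the wrist camera it gives the pose at the moment of the call.
- robot.close_job(): hands the job in; it is judged then, once.
The state is a dict: "t": time; "q": joint angles; "dq": joint speeds; "joint_torque": joint torques, N m; "tool_pos": TCP position; "orientation": TCP orientation; "force": force on the tool from outside, world axes, zero at the start; "wrist_torque": the same for the moment, N m; "opening": finger opening in m; "gripper_force": force on a finger pad.
Only numpy, scipy, OpenCV 4.12 (cv2) and the standard library are available. Lean on these libraries where they do the work, as an engineer would, in place of code of your own. Each camera call takes 0.05 s, during which the arm holds its last target. There are 200 camera calls.

## Working session

There is one attempt and no reset: what is moved stays moved. The work goes in short steps, Python scripts to look and compute and a tool call to move; the robot and the scene stay as the last step left them, time stands still between calls to the robot, and variables do not carry over. Pictures are saved under pics/ and viewed, at most 10 in all, crops included, and the job is handed in when it is done.

Besides the shell and the picture viewer there is one more tool, called after ">>>" as name([rows], argument=value, ...), one row to a line, values as JSON. apply_moves: Moves the arm, as the interface text tells. Its arguments: {"type":"object","properties":{"series":{"type":"array"},"claw":{"type":"number"},"newtons":{"type":"number"}},"required":["series"]}

```bash
mkdir -p pics; ls; cat > h.py <<'E'
from plant import robot
import numpy as np, cv2
from scipy.spatial.transform import Rotation as R
def snap(n,f=None):
    c=robot.calibration(n); p,d=robot.read_camera(n)
    if f: cv2.imwrite('pics/'+f,p)
    return p,d,c
def pts(d,c):
    v,u=np.mgrid[:d.shape[0],:d.shape[1]]
    P=np.stack([(u-c['cx'])/c['fx']*d,(v-c['cy'])/c['fy']*d,d],-1)
    E=np.array(c['extrinsics']); return (P-E[:3,3])@E[:3,:3]
E
python3 - <<'E'
from h import *
s=robot.read_state();print(s)
for n in('side','top'):
    p,d,c=snap(n,n+'1.png'); np.savez('pics/'+n+'1.npz',p=p,d=d,E=c['extrinsics'],k=[c[x] for x in('fx','fy','cx','cy')])
    print(n,np.round(c['extrinsics'],3).tolist(),c['fx'])
E
```

```text
pics
{'t': 0.0, 'q': array([ 1.25162607e+00,  1.31142187e-01,  1.48928956e+00, -4.07064802e-06,
        1.52298868e+00, -8.54225575e-02]), 'dq': array([ 0.00070934, -0.00053868, -0.00139947,  0.00025221,  0.00117491,
       -0.00027194]), 'joint_torque': array([ 1.68454742e-03, -5.59844649e+01, -4.91760814e+01,  7.71595328e-02,
        3.55757517e-02, -1.56729816e-04]), 'tool_pos': array([0.13889397, 0.58346355, 0.40369283]), 'orientation': array([-3.66291888e-01, -3.11979879e+00,  2.81346163e-03]), 'force': array([ 0.45372355, -0.021917  ,  1.17368509]), 'wrist_torque': array([-0.03024278,  0.02589702,  0.02250618]), 'gripper_force': 0.0, 'opening': 0.09302350618121745}
side [[0.034, 0.999, -0.005, 0.049], [0.836, -0.032, -0.548, -0.33], [-0.548, 0.015, -0.837, 2.061], [0.0, 0.0, 0.0, 1.0]] 477.0792551871386
top [[-0.006, -1.0, -0.013, -0.049], [-0.991, 0.008, -0.133, 0.469], [0.133, 0.013, -0.991, 1.216], [0.0, 0.0, 0.0, 1.0]] 407.8647646392147
```

View pics/top1.png

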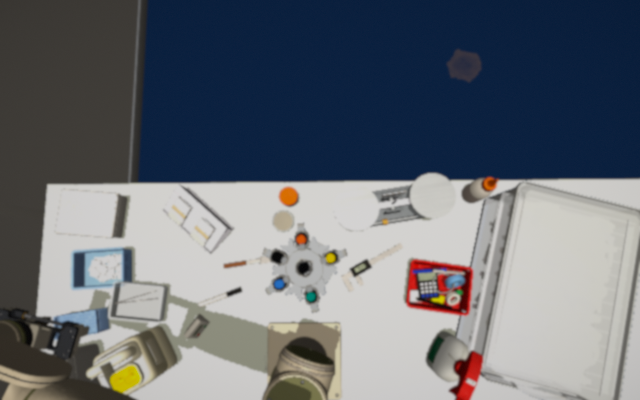

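View pics/side1.png

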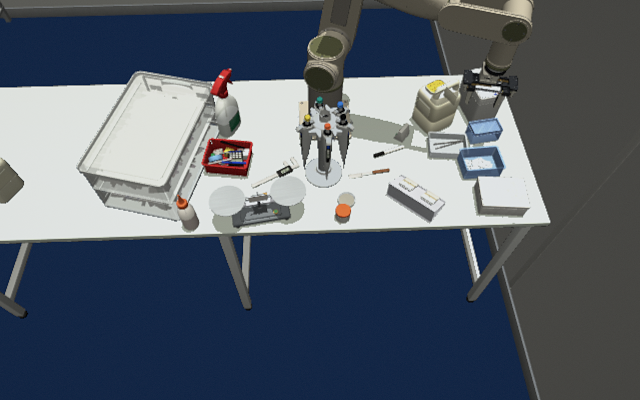

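Top view: stand at about (198,220) with packs at (182,210) and (203,229); pans at (355,215) and (432,195); a pipette carousel at (303,265) stands between them and the robot. Side view: stand at (417,196), pans at (288,190) and (227,200).

```bash
python3 - <<'E'
from h import *
z=np.load('pics/top1.npz');k=z['k'];c=dict(fx=k[0],fy=k[1],cx=k[2],cy=k[3],extrinsics=z['E']);P=pts(z['d'],c);p=z['p']
def at(u,v): return np.round(P[v,u],3)
for n,u,v in[('pk1',182,210),('pk2',203,229),('panL',350,218),('panR',432,195),('bottle',489,184),('ink',289,196),('dish',283,220),('carousel',303,265),('c1',301,238),('tray',98,212)]: print(n,at(u,v))
def region(m,box,zl,name):
    u0,u1,v0,v1=box; M=np.zeros(m.shape,bool);M[v0:v1,u0:u1]=1;M&=m&(P[...,2]>zl[0])&(P[...,2]<zl[1])
    q=P[M]; r=cv2.minAreaRect((q[:,:2]*1000).astype(np.float32)); print(name,len(q),q.mean(0).round(3),q.max(0).round(3),r); return M,q
al=np.ones(p.shape[:2],bool)
region(al,(400,465,165,225),(.1,.16),'panR')
region(al,(325,385,190,240),(.085,.14),'panL')
region(al,(155,240,180,260),(.012,.15),'stand')
region(al,(240,350,225,315),(.05,.4),'carousel')
region(al,(270,310,180,210),(.03,.1),'ink')
M,q=region(p.min(2)>200,(155,240,180,260),(.03,.11),'packs')
# stand plane fit
for nm,im,b in(('top',p,(140,460,165,325)),('side',np.load('pics/side1.npz')['p'],(190,460,130,230))):
    u0,u1,v0,v1=b
    cv2.imwrite(f'pics/{nm}_c.png',cv2.resize(im[v0:v1,u0:u1],None,fx=2.5 if nm=='top' else 2.9,fy=2.5 if nm=='top' else 2.9,interpolation=2))
E
```

```text
pk1 [0.444 0.361 0.058]
pk2 [0.386 0.295 0.061]
panL [ 0.41  -0.138  0.123]
panR [ 0.474 -0.371  0.121]
bottle [ 0.496 -0.514  0.168]
ink [0.485 0.041 0.046]
dish [0.415 0.062 0.016]
carousel [ 0.284 -0.016  0.323]
c1 [ 0.344 -0.014  0.354]
tray [0.438 0.608 0.069]
panR 1644 [ 0.474 -0.37   0.121] [ 0.538 -0.276  0.152] ((475.6285400390625, -368.13934326171875), (132.68417358398438, 130.09524536132812), 42.116329193115234)
panL 1570 [ 0.437 -0.155  0.12 ] [ 0.491 -0.09   0.135] ((433.1587829589844, -164.78875732421875), (149.1853485107422, 114.55923461914062), 89.06855010986328)
stand 2128 [0.421 0.324 0.054] [0.522 0.433 0.081] ((419.5069274902344, 328.41046142578125), (200.45831298828125, 98.43807220458984), 48.48622512817383)
carousel 3512 [ 0.28  -0.015  0.316] [0.391 0.081 0.359] ((311.34832763671875, -17.549835205078125), (185.7126922607422, 236.02008056640625), 67.47374725341797)
ink 285 [0.487 0.044 0.052] [0.515 0.071 0.059] ((487.33319091796875, 44.87141036987305), (55.97719192504883, 53.682098388671875), 42.82638931274414)
packs 1051 [0.427 0.323 0.058] [0.517 0.423 0.078] ((422.901611328125, 327.15985107421875), (197.6163330078125, 80.57312774658203), 48.3940544128418)
```

View pics/top_c.png

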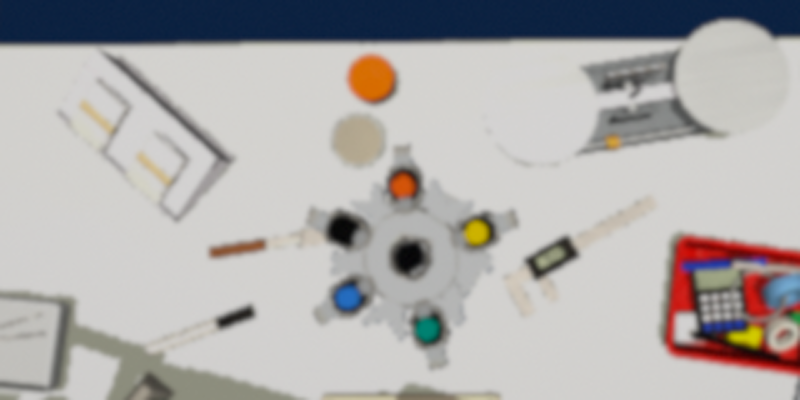

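```bash
cat >> h.py <<'E'
from scipy.linalg import logm,expm
def T(p,r):
    M=np.eye(4);M[:3,3]=p;M[:3,:3]=r;return M
def cur():
    s=robot.read_state();return T(s['tool_pos'],R.from_rotvec(s['orientation']).as_matrix()),s
def plan(B,A=None,vmax=38,wmax=.115,n=None):
    if A is None:A=cur()[0]
    D=np.linalg.inv(A)@B
    L=np.real(logm(D)); w=np.array([L[2,1],L[0,2],L[1,0]]); v=L[:3,3]*1000
    n=n or int(max(1,np.ceil(max(np.linalg.norm(v)/vmax,np.linalg.norm(w)/wmax))))
    print('rows',n,[np.round(v/n,1).tolist(),np.round(w/n,4).tolist()],'mid',np.round((A@expm(L/2))[:3,3],3))
E
python3 - <<'E'
from h import *
z=np.load('pics/top1.npz');k=z['k'];c=dict(fx=k[0],fy=k[1],cx=k[2],cy=k[3],extrinsics=z['E']);P=pts(z['d'],c);p=z['p'].astype(int)
M=np.zeros(p.shape[:2],bool);M[180:260,155:240]=1
o=M&(p[...,2]-p[...,0]>45)
n,l,st,ce=cv2.connectedComponentsWithStats(o.astype(np.uint8))
for i in range(1,n):
    if st[i,4]>8: q=P[l==i]; print('tape',st[i,4],np.median(q,0).round(4),q.max(0)-q.min(0))
# face plane
F=M&(P[...,2]>.03)&(P[...,2]<.075);q=P[F]
for it in range(4):
    a=np.linalg.lstsq(np.c_[q[:,:2],np.ones(len(q))],q[:,2],rcond=None)[0]; r=q[:,2]-q[:,:2]@a[:2]-a[2]; q=q[abs(r)<2*r.std()]
print('grad',a, 'dir',np.degrees(np.arctan2(a[1],a[0])),'slope',np.degrees(np.arctan(np.hypot(*a[:2]))),r.std())
yaw=np.radians(-41.5);u=np.array([np.cos(yaw),np.sin(yaw)]);v=np.array([-u[1],u[0]])
q=P[M&(P[...,2]>.012)];
for nm,e in(('u',u),('v',v)):
  s=q[:,:2]@e; print(nm,np.percentile(s,[0.5,1,99,99.5]).round(4))
E
```

```text
tape 36 [0.4412 0.3738 0.0537] [0.03362151 0.03569861 0.0104216 ]
tape 36 [0.3762 0.3009 0.0533] [0.03303865 0.03524043 0.00962632]
grad [ 0.32756413 -0.28190033  0.00962871] dir -40.715150521611974 slope 23.37228146383856 0.005163436674194359
u [0.0488 0.0495 0.2716 0.2716]
v [0.1497 0.1497 0.6219 0.623 ]
```

```bash
cat >> h.py <<'E'
def facefr(yawdeg=-41.6,sgn=1):
    y=np.radians(yawdeg);u=np.array([np.cos(y),np.sin(y),0]);v=np.array([-u[1],u[0],0]);zz=np.array([0,0,1.])
    up=np.cos(np.pi/6)*u+.5*zz; n=-.5*u+np.cos(np.pi/6)*zz
    return up,v,n,np.c_[np.cross(sgn*v,-n),sgn*v,-n]  # tool rot
E
python3 - <<'E'
from h import *
up,v,n,Rt=facefr(); A,s=cur(); print(A.round(3)); 
c=np.array([.4087,.3373,.0534]); B=T(c+n*.36,Rt); print(B.round(3)); plan(B)
E
```

```text
[[-0.973  0.232 -0.     0.139]
 [ 0.232  0.973 -0.002  0.584]
 [ 0.    -0.002 -1.     0.404]
 [ 0.     0.     0.     1.   ]]
[[-0.648  0.664  0.374  0.274]
 [ 0.575  0.748 -0.332  0.457]
 [-0.5    0.    -0.866  0.365]
 [ 0.     0.     0.     1.   ]]
rows 7 [[-23.7, -7.0, 12.3], [0.0182, -0.0732, 0.0688]] mid [0.212 0.53  0.373]
```

>>> apply_moves([
  [[-23.7,-7,12.3],[0.018,-0.073,0.069]],
  [[-23.7,-7,12.3],[0.018,-0.073,0.069]],
  [[-23.7,-7,12.3],[0.018,-0.073,0.069]],
  [[-23.7,-7,12.3],[0.018,-0.073,0.069]],
  [[-23.7,-7,12.3],[0.018,-0.073,0.069]],
  [[-23.7,-7,12.3],[0.018,-0.073,0.069]],
  [[-23.7,-7,12.3],[0.018,-0.073,0.069]],
  [[0,0,0],[0,0,0]],
  [[0,0,0],[0,0,0]],
], claw=0.85, newtons=20)

```text
t: 0.85
tool_pos: [0.2775, 0.4612, 0.3581]
orientation: [0.942, 2.47, -0.25]
force: [0.2, -0.3, -0.9]
opening: 0.0795
gripper_force: 0.0
```

```bash
python3 - <<'E'
from h import *
A,s=cur(); print(A.round(4),s['opening'],s['q'].round(3)); p,d,c=snap('wrist','w1.png'); np.savez('pics/w1.npz',p=p,d=d,E=c['extrinsics'],k=[c[x] for x in('fx','fy','cx','cy')])
E
```

```text
[[-6.468e-01  6.658e-01  3.720e-01  2.775e-01]
 [ 5.777e-01  7.461e-01 -3.309e-01  4.612e-01]
 [-4.979e-01  9.000e-04 -8.672e-01  3.581e-01]
 [ 0.000e+00  0.000e+00  0.000e+00  1.000e+00]] 0.07945770301893353 [ 1.105  0.077  1.678 -0.502  1.538  0.319]
```

View pics/w1.png

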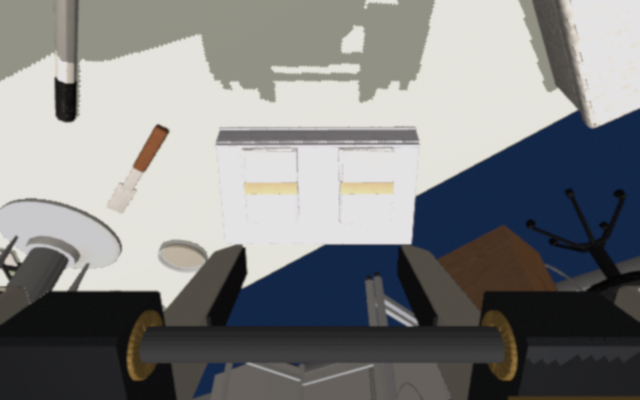

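Wrist view: face spans x 217–416, lip along row ~135, packs upright at (271,187) and (366,187), tapes across their middles.

```bash
python3 - <<'E'
from h import *
z=np.load('pics/w1.npz');k=z['k'];c=dict(fx=k[0],fy=k[1],cx=k[2],cy=k[3],extrinsics=z['E']);P=pts(z['d'],c);p=z['p'].astype(int)
o=np.zeros(p.shape[:2],bool);o[170:205,230:410]=1;o&=(p[...,2]-p[...,0]>45)
n,l,st,ce=cv2.connectedComponentsWithStats(o.astype(np.uint8)); C=[]
for i in range(1,n):
    if st[i,4]>50: C.append(P[l==i].mean(0)); print(st[i],ce[i].round(1),C[-1].round(4))
D=C[1]-C[0];print(np.linalg.norm(D),np.degrees(np.arctan2(D[1],D[0])))
def fit(q): m=q.mean(0);return np.linalg.svd(q-m)[2][2],m
for b in((248,294,155,220),(343,390,155,220),(305,333,155,235)):
    nn,m=fit(P[b[2]:b[3],b[0]:b[1]].reshape(-1,3)); nn*=np.sign(nn[2]); print('n',nn.round(3),np.degrees(np.arctan2(nn[1],nn[0])),np.degrees(np.arccos(nn[2])),m.round(4), )
# expected face frame using yaw
for r in (130,140,145,148,150,153,156,180,218,222,226,230,240): print(r,P[r,260].round(4),P[r,366].round(4))
E
```

```text
[245 183  52  11 552] [270.3 187.8] [0.3775 0.3041 0.0557]
[341 183  52  11 527] [366.4 187.6] [0.4403 0.3744 0.0554]
0.09427405254865041 48.21100404043645
n [-0.75  -0.642  0.159] -139.4187971812782 80.83194967769515 [0.3778 0.3038 0.0545]
n [0.556 0.812 0.178] 55.61078647761726 79.75913494566748 [0.4406 0.3738 0.0544]
n [-0.671 -0.741  0.007] -132.15447265610862 89.57787433348159 [0.4204 0.329  0.0504]
130 [0.3454 0.3166 0.005 ] [0.4163 0.397  0.0061]
140 [0.3465 0.3186 0.0224] [0.4156 0.3957 0.0223]
145 [0.3474 0.3187 0.0296] [0.4151 0.3952 0.0303]
148 [0.3503 0.3153 0.0285] [0.4186 0.3927 0.0294]
150 [0.3496 0.3169 0.0336] [0.4174 0.3931 0.034 ]
153 [0.351  0.3157 0.0359] [0.4184 0.3921 0.0368]
156 [0.3523 0.3147 0.0385] [0.4209 0.3902 0.0374]
180 [0.367  0.2998 0.0498] [0.4363 0.3775 0.05  ]
218 [0.3917 0.2748 0.0688] [0.4634 0.3554 0.0691]
222 [0.3937 0.273  0.0718] [0.466  0.3532 0.0715]
226 [0.4019 0.2625 0.0664] [0.4763 0.3461 0.0667]
230 [0.4044 0.2601 0.069 ] [0.4786 0.3441 0.0695]
240 [0.4113 0.2532 0.0748] [0.4869 0.3374 0.0747]
```

```bash
python3 - <<'E'
from h import *
up,v,n,Rt=facefr(-41.3); c=np.array([.377,.3027,.0536]); G=T(c+n*.1775,Rt); H=T(c+n*.2075,Rt)
plan(H); plan(G,H,n=3); print(G[:3,3],R.from_matrix(Rt).as_rotvec())
E
```

```text
rows 5 [[-0.8, -10.7, 29.3], [-0.0004, -0.0007, -0.0013]] mid [0.288 0.417 0.296]
rows 3 [[0.0, -0.0, 10.0], [-0.0, 0.0, 0.0]] mid [0.305 0.366 0.22 ]
[0.31032531 0.36127515 0.20731951] [ 0.93122403  2.470932   -0.24952073]
```

>>> apply_moves([
  [[-0.8,-10.7,29.3],[0,-0.001,-0.001]],
  [[-0.8,-10.7,29.3],[0,-0.001,-0.001]],
  [[-0.8,-10.7,29.3],[0,-0.001,-0.001]],
  [[-0.8,-10.7,29.3],[0,-0.001,-0.001]],
  [[-0.8,-10.7,29.3],[0,-0.001,-0.001]],
  [[0,0,0],[0,0,0]],
  [[0,0,0],[0,0,0]],
  [[0,0,0],[0,0,0]],
])

```text
t: 1.57
tool_pos: [0.2992, 0.3726, 0.2354]
orientation: [0.933, 2.468, -0.248]
force: [0.1, 0.3, 0.5]
opening: 0.079
gripper_force: 0.0
```

```bash
python3 - <<'E'
from h import *
up,v,n,Rt=facefr(-41.3); c=np.array([.377,.3027,.0536]); G=T(c+n*.1775,Rt)
plan(G,n=4); p,d,c=snap('wrist','w2.png')
E
```

```text
rows 4 [[0.1, -0.3, 8.1], [0.0003, 0.0004, -0.0006]] mid [0.305 0.367 0.221]
```

View pics/w2.png

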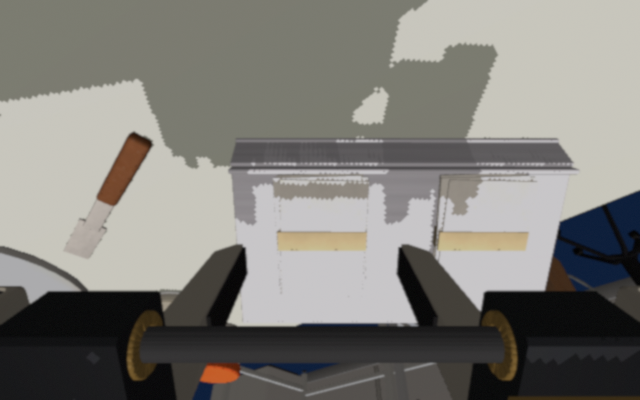

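The pack (x 278–367) is centred between the fingers (246–399); descend and grip.

>>> apply_moves([
  [[0,-0.2,8.2],[0,0,0]],
  [[0,-0.2,8.2],[0,0,0]],
  [[0,-0.2,8.2],[0,0,0]],
  [[0,-0.2,8.2],[0,0,0]],
  [[0,0,0],[0,0,0]],
  [[0,0,0],[0,0,0]],
])

```text
t: 2.12
tool_pos: [0.3112, 0.3598, 0.2054]
orientation: [0.933, 2.468, -0.251]
force: [-1.3, 1.2, 1.5]
opening: 0.0791
gripper_force: 0.6
```

>>> apply_moves([
  [[0,0,0],[0,0,0]],
  [[0,0,0],[0,0,0]],
  [[0,0,0],[0,0,0]],
  [[0,0,0],[0,0,0]],
  [[0,0,0],[0,0,0]],
  [[0,0,0],[0,0,0]],
], claw=0.3, newtons=20)

```text
t: 2.62
tool_pos: [0.311, 0.3597, 0.2055]
orientation: [0.933, 2.468, -0.251]
force: [1.8, 0.1, -1.9]
opening: 0.0531
gripper_force: 19.9
```

```bash
cat >> h.py <<'E'
def down(ang):
    a=np.radians(ang);y=np.array([np.cos(a),np.sin(a),0]);z=np.array([0,0,-1.]);return np.c_[np.cross(y,z),y,z]
E
python3 - <<'E'
from h import *
A,s=cur(); L=A.copy();L[:3,3]-=A[:3,2]*.05
W1=T([.34,.31,.52],down(40)); W2=T([.45,-.03,.56],down(5)); W3=T([.4756,-.368,.40],down(-35))
plan(L,vmax=25);plan(W1,L,30);plan(W2,W1,30,.1);plan(W3,W2,30,.1)
E
```

```text
rows 2 [[0.0, 0.0, -25.0], [0.0, 0.0, 0.0]] mid [0.302 0.368 0.227]
rows 10 [[-15.0, -0.8, -24.4], [0.0039, 0.0525, 0.0146]] mid [0.305 0.357 0.39 ]
rows 13 [[-27.8, -2.2, -3.1], [0.0, 0.0, 0.047]] mid [0.421 0.148 0.54 ]
rows 13 [[-25.1, 8.8, 12.3], [0.0, 0.0, 0.0537]] mid [ 0.493 -0.197  0.48 ]
```

>>> apply_moves([
  [[0,0,-20],[0,0,0]],
  [[0,0,-30],[0,0,0]],
  [[-15,-0.8,-24.4],[0.004,0.0525,0.0146]],
  [[-15,-0.8,-24.4],[0.004,0.0525,0.0146]],
  [[-15,-0.8,-24.4],[0.004,0.0525,0.0146]],
  [[-15,-0.8,-24.4],[0.004,0.0525,0.0146]],
  [[-15,-0.8,-24.4],[0.004,0.0525,0.0146]],
  [[-15,-0.8,-24.4],[0.004,0.0525,0.0146]],
  [[-15,-0.8,-24.4],[0.004,0.0525,0.0146]],
  [[-15,-0.8,-24.4],[0.004,0.0525,0.0146]],
  [[-15,-0.8,-24.4],[0.004,0.0525,0.0146]],
  [[-15,-0.8,-24.4],[0.004,0.0525,0.0146]],
])

```text
t: 3.62
tool_pos: [0.3353, 0.3157, 0.5235]
orientation: [-1.326, -2.845, -0.001]
force: [-0.0, 0.6, -2.4]
opening: 0.053
gripper_force: 19.9
```

```bash
python3 - <<'E'
from h import *
A,s=cur(); print(A.round(3),s['opening'],s['gripper_force'],s['force'],s['q'].round(2))
W2=T([.45,-.03,.56],down(5)); W3=T([.4756,-.368,.40],down(-35))
plan(W2,None,37,.1);plan(W3,W2,35,.1)
E
```

```text
[[-0.643  0.766 -0.002  0.335]
 [ 0.766  0.643  0.001  0.316]
 [ 0.002 -0.001 -1.     0.523]
 [ 0.     0.     0.     1.   ]] 0.05300296262424628 19.92582231760025 [-1.51829675e-03  6.13459880e-01 -2.35238582e+00] [ 0.64 -0.27  1.65  0.    1.76 -0.06]
rows 11 [[-33.5, -2.4, -3.4], [-0.0001, -0.0002, 0.0556]] mid [0.419 0.152 0.542]
rows 11 [[-29.7, 10.4, 14.5], [0.0, 0.0, 0.0635]] mid [ 0.493 -0.197  0.48 ]
```

>>> apply_moves([
  [[-33.5,-2.4,-3.4],[0,0,0.0556]],
  [[-33.5,-2.4,-3.4],[0,0,0.0556]],
  [[-33.5,-2.4,-3.4],[0,0,0.0556]],
  [[-33.5,-2.4,-3.4],[0,0,0.0556]],
  [[-33.5,-2.4,-3.4],[0,0,0.0556]],
  [[-33.5,-2.4,-3.4],[0,0,0.0556]],
  [[-33.5,-2.4,-3.4],[0,0,0.0556]],
  [[-33.5,-2.4,-3.4],[0,0,0.0556]],
  [[-33.5,-2.4,-3.4],[0,0,0.0556]],
  [[-33.5,-2.4,-3.4],[0,0,0.0556]],
  [[-33.5,-2.4,-3.4],[0,0,0.0556]],
])

```text
t: 4.53
tool_pos: [0.4596, -0.0273, 0.5593]
orientation: [-2.126, -2.312, 0.002]
force: [0.6, 1.3, -2.8]
opening: 0.0525
gripper_force: 19.9
```

>>> apply_moves([
  [[-29.7,10.4,14.5],[0,0,0.0635]],
  [[-29.7,10.4,14.5],[0,0,0.0635]],
  [[-29.7,10.4,14.5],[0,0,0.0635]],
  [[-29.7,10.4,14.5],[0,0,0.0635]],
  [[-29.7,10.4,14.5],[0,0,0.0635]],
  [[-29.7,10.4,14.5],[0,0,0.0635]],
  [[-29.7,10.4,14.5],[0,0,0.0635]],
  [[-29.7,10.4,14.5],[0,0,0.0635]],
  [[-29.7,10.4,14.5],[0,0,0.0635]],
  [[-29.7,10.4,14.5],[0,0,0.0635]],
  [[-29.7,10.4,14.5],[0,0,0.0635]],
  [[0,0,0],[0,0,0]],
])

```text
t: 5.53
tool_pos: [0.4928, -0.3672, 0.3952]
orientation: [-2.789, -1.435, 0.008]
force: [-0.1, 0.4, -2.8]
opening: 0.0529
gripper_force: 19.9
```

```bash
python3 - <<'E'
from h import *
A,s=cur(); print(A.round(4),s['force'])
p,d,c=snap('wrist','w3.png'); np.savez('pics/w3.npz',p=p,d=d,E=c['extrinsics'],k=[c[x] for x in('fx','fy','cx','cy')])
P=pts(d,c); m=(P[...,2]>.105)&(P[...,2]<.135); 
n,l,st,ce=cv2.connectedComponentsWithStats(m.astype(np.uint8))
for i in range(1,n):
    if st[i,4]>500: q=P[l==i]; print(st[i],np.median(q,0).round(4),q.min(0).round(3),q.max(0).round(3))
plan(T([.4756,-.368,.313],down(-35)),vmax=22)
E
```

```text
[[ 0.5812  0.8137 -0.0066  0.4928]
 [ 0.8138 -0.5812  0.0019 -0.3672]
 [-0.0023 -0.0065 -1.      0.3952]
 [ 0.      0.      0.      1.    ]] [-0.08410527  0.3542383  -2.7993109 ]
[    0     0   170   102 14597] [ 0.4257 -0.182   0.12  ] [ 0.375 -0.22   0.116] [ 0.492 -0.13   0.123]
[175  62  79  75 735] [ 0.4806 -0.2602  0.1238] [ 0.474 -0.293  0.105] [ 0.485 -0.228  0.135]
[ 224  141  167  117 8075] [ 0.4903 -0.3381  0.1202] [ 0.41  -0.423  0.117] [ 0.539 -0.307  0.123]
[350 384  60  16 504] [ 0.4389 -0.5497  0.1198] [ 0.402 -0.564  0.113] [ 0.454 -0.539  0.129]
rows 4 [[-3.2, -3.2, 20.9], [-0.0015, 0.0002, -0.0014]] mid [ 0.485 -0.367  0.355]
```

View pics/w3.png

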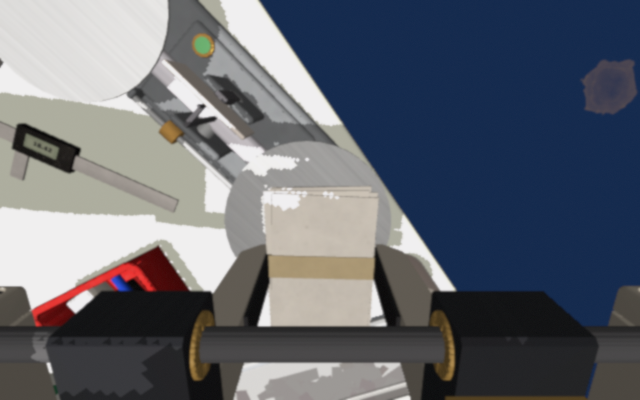

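Wrist view: pack held squarely (265–378, tape at row 266) in front of the right pan; lower now.

```bash
python3 - <<'E'
from h import *
plan(T([.475,-.369,.312],down(-35)),n=5)
E
```

```text
rows 5 [[-2.8, -2.6, 17.0], [-0.0012, 0.0001, -0.0011]] mid [ 0.484 -0.367  0.354]
```

>>> apply_moves([
  [[-2.8,-2.6,17],[-0.0012,0,-0.001]],
  [[-2.8,-2.6,17],[-0.0012,0,-0.001]],
  [[-2.8,-2.6,17],[-0.0012,0,-0.001]],
  [[-2.8,-2.6,17],[-0.0012,0,-0.001]],
  [[-2.8,-2.6,17],[-0.0012,0,-0.001]],
  [[0,0,0],[0,0,0]],
  [[0,0,0],[0,0,0]],
])

```text
t: 6.17
tool_pos: [0.4768, -0.3662, 0.3147]
orientation: [2.781, 1.456, 0.003]
force: [0.3, -0.1, -2.5]
opening: 0.0524
gripper_force: 19.9
```

>>> apply_moves([
  [[0,0,3],[0,0,0]],
  [[0,0,3],[0,0,0]],
  [[0,0,3],[0,0,0]],
  [[0,0,1],[0,0,0]],
  [[0,0,1],[0,0,0]],
  [[0,0,0],[0,0,0]],
  [[0,0,0],[0,0,0]],
])

```text
t: 6.75
tool_pos: [0.477, -0.3673, 0.3045]
orientation: [2.779, 1.453, 0.004]
force: [-0.7, -0.2, -2.1]
opening: 0.0529
gripper_force: 19.9
```

```bash
cat >> h.py <<'E'
def pans(n='top',b=.10,t=.14):
    p,d,c=snap(n);P=pts(d,c)
    for nm,xy in(('L',(.432,-.155)),('R',(.475,-.369))):
        m=np.hypot(P[...,0]-xy[0],P[...,1]-xy[1])<.06; m&=(P[...,2]>.09)&(P[...,2]<.155); z=P[m][:,2]
        if len(z): h,e=np.histogram(z,np.arange(.09,.156,.002)); print(n,nm,len(z),np.median(z).round(4),[(round(e[i],3),int(h[i])) for i in np.argsort(-h)[:5]])
E
python3 - <<'E'
from h import *
A,s=cur(); print(A.round(4),s['force']); pans('top'); pans('side')
E
```

```text
[[ 5.704e-01  8.213e-01  4.600e-03  4.770e-01]
 [ 8.214e-01 -5.704e-01 -3.800e-03 -3.673e-01]
 [-5.000e-04  6.000e-03 -1.000e+00  3.045e-01]
 [ 0.000e+00  0.000e+00  0.000e+00  1.000e+00]] [-0.66998895 -0.17150486 -2.05750364]
top L 1385 0.1235 [(np.float64(0.122), 479), (np.float64(0.124), 385), (np.float64(0.12), 274), (np.float64(0.126), 139), (np.float64(0.118), 73)]
top R 94 0.1177 [(np.float64(0.116), 30), (np.float64(0.118), 26), (np.float64(0.114), 16), (np.float64(0.12), 14), (np.float64(0.112), 7)]
side L 680 0.1229 [(np.float64(0.122), 172), (np.float64(0.124), 117), (np.float64(0.12), 111), (np.float64(0.118), 89), (np.float64(0.126), 81)]
side R 487 0.1223 [(np.float64(0.116), 49), (np.float64(0.118), 49), (np.float64(0.128), 49), (np.float64(0.124), 47), (np.float64(0.114), 42)]
```

>>> apply_moves([
  [[0,0,2],[0,0,0]],
  [[0,0,2],[0,0,0]],
  [[0,0,1],[0,0,0]],
  [[0,0,1],[0,0,0]],
  [[0,0,0],[0,0,0]],
  [[0,0,0],[0,0,0]],
])

```text
t: 7.35
tool_pos: [0.4769, -0.3672, 0.2983]
orientation: [2.779, 1.453, 0.004]
force: [-0.0, -0.9, -2.0]
opening: 0.053
gripper_force: 19.9
```

>>> apply_moves([
  [[0,0,1],[0,0,0]],
  [[0,0,0.5],[0,0,0]],
  [[0,0,0],[0,0,0]],
  [[0,0,0],[0,0,0]],
])

```text
t: 7.68
tool_pos: [0.477, -0.3674, 0.2972]
orientation: [2.779, 1.453, 0.004]
force: [-0.8, -0.4, -1.7]
opening: 0.0525
gripper_force: 19.9
```

```bash
python3 - <<'E'
from h import *
A,s=cur(); print(A[:3,3],s['force']); pans('top')
E
```

```text
[ 0.47702607 -0.36735318  0.29719868] [-0.79193078 -0.38623246 -1.66189228]
top L 1400 0.1303 [(np.float64(0.13), 483), (np.float64(0.128), 443), (np.float64(0.132), 228), (np.float64(0.126), 155), (np.float64(0.134), 53)]
top R 89 0.1112 [(np.float64(0.11), 30), (np.float64(0.108), 27), (np.float64(0.112), 17), (np.float64(0.114), 8), (np.float64(0.106), 4)]
```

>>> apply_moves([
  [[0,0,0.7],[0,0,0]],
  [[0,0,0.5],[0,0,0]],
  [[0,0,0],[0,0,0]],
])

```text
t: 7.98
tool_pos: [0.4771, -0.3674, 0.2967]
orientation: [2.778, 1.453, 0.004]
force: [-2.0, 1.9, 5.3]
opening: 0.0531
gripper_force: 19.9
```

>>> apply_moves([
  [[0,0,0],[0,0,0]],
  [[0,0,0],[0,0,0]],
  [[0,0,0],[0,0,0]],
  [[0,0,0],[0,0,0]],
  [[0,0,0],[0,0,0]],
], claw=0.8)

```text
t: 8.4
tool_pos: [0.4774, -0.3676, 0.2966]
orientation: [2.777, 1.452, 0.005]
force: [2.3, -2.2, 5.0]
opening: 0.0736
gripper_force: 2.7
```

>>> apply_moves([
  [[0,0,-5],[0,0,0]],
  [[0,0,-15],[0,0,0]],
  [[0,0,-30],[0,0,0]],
  [[0,0,-40],[0,0,0]],
  [[0,0,-40],[0,0,0]],
  [[0,0,0],[0,0,0]],
])

```text
t: 8.9
tool_pos: [0.4771, -0.3674, 0.4353]
orientation: [2.769, 1.449, 0.01]
force: [0.4, -0.3, 1.8]
opening: 0.0746
gripper_force: 0.0
```

```bash
python3 - <<'E'
from h import *
A,s=cur(); print(A[:3,3],s['force']); pans('top'); p,d,c=snap('wrist','w4.png');P=pts(d,c)
np.savez('pics/w4.npz',p=p,d=d,E=c['extrinsics'],k=[c[x] for x in('fx','fy','cx','cy')])
W1=T([.45,-.03,.56],down(5)); 
up,v,n,Rt=facefr(-41.3); c2=np.array([.4407,.3738,.0538]); W2=T(c2+n*.30,Rt)
plan(W1,None,38);plan(W2,W1,38)
E
```

```text
[ 0.47710454 -0.3673701   0.4352723 ] [ 0.38701645 -0.32764559  1.7690051 ]
top L 1397 0.1303 [(np.float64(0.13), 475), (np.float64(0.128), 423), (np.float64(0.132), 256), (np.float64(0.126), 148), (np.float64(0.134), 58)]
top R 287 0.1109 [(np.float64(0.11), 90), (np.float64(0.108), 70), (np.float64(0.112), 62), (np.float64(0.106), 26), (np.float64(0.114), 14)]
rows 10 [[32.5, -11.4, -13.3], [0.0009, 0.0004, -0.0694]] mid [ 0.493 -0.196  0.494]
rows 16 [[35.6, 6.5, 6.8], [-0.0125, -0.0311, -0.0466]] mid [0.429 0.248 0.471]
```

View pics/w4.png

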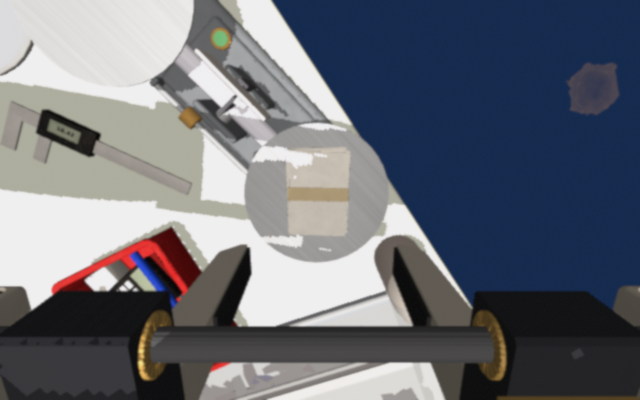

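First pack lies flat and central on the right pan (pack 287–349 × 148–236, pan centre ~(317,192)). On to the second.

>>> apply_moves([
  [[32.5,-11.4,-13.3],[0,0,-0.0694]],
  [[32.5,-11.4,-13.3],[0,0,-0.0694]],
  [[32.5,-11.4,-13.3],[0,0,-0.0694]],
  [[32.5,-11.4,-13.3],[0,0,-0.0694]],
  [[32.5,-11.4,-13.3],[0,0,-0.0694]],
  [[32.5,-11.4,-13.3],[0,0,-0.0694]],
  [[32.5,-11.4,-13.3],[0,0,-0.0694]],
  [[32.5,-11.4,-13.3],[0,0,-0.0694]],
  [[32.5,-11.4,-13.3],[0,0,-0.0694]],
  [[32.5,-11.4,-13.3],[0,0,-0.0694]],
], claw=0.85)

```text
t: 9.83
tool_pos: [0.4608, -0.0274, 0.5554]
orientation: [2.117, 2.318, -0.003]
force: [1.1, -0.4, 0.4]
opening: 0.0793
gripper_force: 0.0
```

```bash
python3 - <<'E'
from h import *
A,s=cur(); print(A[:3,3])
up,v,n,Rt=facefr(-41.3); c2=np.array([.4407,.3738,.0538]); W2=T(c2+n*.26,Rt)
plan(W2,None,36)
E
```

```text
[ 0.46075427 -0.02740718  0.55540094]
rows 17 [[33.0, 5.9, 8.4], [-0.0118, -0.0291, -0.0436]] mid [0.439 0.244 0.45 ]
```

>>> apply_moves([
  [[33,5.9,8.4],[-0.0118,-0.029,-0.0436]],
  [[33,5.9,8.4],[-0.0118,-0.029,-0.0436]],
  [[33,5.9,8.4],[-0.0118,-0.029,-0.0436]],
  [[33,5.9,8.4],[-0.0118,-0.029,-0.0436]],
  [[33,5.9,8.4],[-0.0118,-0.029,-0.0436]],
  [[33,5.9,8.4],[-0.0118,-0.029,-0.0436]],
  [[33,5.9,8.4],[-0.0118,-0.029,-0.0436]],
  [[33,5.9,8.4],[-0.0118,-0.029,-0.0436]],
  [[33,5.9,8.4],[-0.0118,-0.029,-0.0436]],
  [[33,5.9,8.4],[-0.0118,-0.029,-0.0436]],
])

```text
t: 10.67
tool_pos: [0.4346, 0.2895, 0.4277]
orientation: [1.413, 2.464, -0.162]
force: [0.8, 0.6, 0.4]
opening: 0.0792
gripper_force: 0.0
```

```bash
python3 - <<'E'
from h import *
A,s=cur(); print(A[:3,3])
up,v,n,Rt=facefr(-41.3); c2=np.array([.4407,.3738,.0538]); W2=T(c2+n*.25,Rt)
plan(W2,None,36)
E
```

```text
[0.43456381 0.2894828  0.42771097]
rows 7 [[33.5, 4.9, 9.9], [-0.0118, -0.0286, -0.0437]] mid [0.395 0.38  0.354]
```

>>> apply_moves([
  [[33.5,4.9,9.9],[-0.0118,-0.0286,-0.0437]],
  [[33.5,4.9,9.9],[-0.0118,-0.0286,-0.0437]],
  [[33.5,4.9,9.9],[-0.0118,-0.0286,-0.0437]],
  [[33.5,4.9,9.9],[-0.0118,-0.0286,-0.0437]],
  [[33.5,4.9,9.9],[-0.0118,-0.0286,-0.0437]],
  [[33.5,4.9,9.9],[-0.0118,-0.0286,-0.0437]],
  [[33.5,4.9,9.9],[-0.0118,-0.0286,-0.0437]],
  [[0,0,0],[0,0,0]],
  [[0,0,0],[0,0,0]],
  [[0,0,0],[0,0,0]],
])

```text
t: 11.5
tool_pos: [0.3512, 0.4595, 0.2756]
orientation: [0.935, 2.469, -0.249]
force: [-0.3, -0.2, 0.1]
opening: 0.0789
gripper_force: 0.0
```

```bash
python3 - <<'E'
from h import *
A,s=cur(); print(A[:3,3])
p,d,c=snap('wrist');P=pts(d,c);p=p.astype(int)
o=np.zeros(p.shape[:2],bool);o[130:300,150:500]=1;o&=(p[...,2]-p[...,0]>45)&(P[...,2]>.04)&(P[...,2]<.07)
n_,l,st,ce=cv2.connectedComponentsWithStats(o.astype(np.uint8))
for i in range(1,n_):
    if st[i,4]>50: print(st[i],P[l==i].mean(0).round(4))
up,v,n,Rt=facefr(-41.3); c2=np.array([.4407,.3738,.0538]); G=T(c2+n*.1785,Rt)
plan(G,None,15)
E
```

```text
[0.35119576 0.45950195 0.27556151]
[ 280  205   73   15 1037] [0.4417 0.374  0.0539]
rows 6 [[0.8, -1.0, 12.7], [0.0002, -0.0001, -0.0008]] mid [0.363 0.446 0.243]
```

>>> apply_moves([
  [[0.8,-1,12.7],[0,0,-0.001]],
  [[0.8,-1,12.7],[0,0,-0.001]],
  [[0.8,-1,12.7],[0,0,-0.001]],
  [[0.8,-1,12.7],[0,0,-0.001]],
  [[0.8,-1,12.7],[0,0,-0.001]],
  [[0.8,-1,11],[0,0,0]],
  [[0,0,0],[0,0,0]],
  [[0,0,0],[0,0,0]],
])

```text
t: 12.22
tool_pos: [0.3723, 0.4333, 0.2084]
orientation: [0.93, 2.472, -0.25]
force: [0.3, 0.2, 0.4]
opening: 0.0793
gripper_force: 0.0
```

>>> apply_moves([
  [[0,0,0],[0,0,0]],
  [[0,0,0],[0,0,0]],
  [[0,0,0],[0,0,0]],
  [[0,0,0],[0,0,0]],
  [[0,0,0],[0,0,0]],
  [[0,0,0],[0,0,0]],
], claw=0.3, newtons=20)

```text
t: 12.72
tool_pos: [0.3723, 0.4344, 0.2101]
orientation: [0.929, 2.472, -0.245]
force: [-0.7, 1.4, 2.1]
opening: 0.0526
gripper_force: 20.0
```

```bash
python3 - <<'E'
from h import *
A,s=cur(); print(A.round(4)); L=A.copy();L[:3,3]-=A[:3,2]*.05
W1=T([.40,.34,.50],down(40)); W2=T([.45,-.00,.56],down(10)); W3=T([.431,-.155,.38],down(-10))
plan(W1,L,34);plan(W2,W1,34,.1);plan(W3,W2,34,.1)
E
```

```text
[[-0.6512  0.6585  0.3773  0.3723]
 [ 0.5714  0.7526 -0.3273  0.4344]
 [-0.4994  0.0025 -0.8664  0.2101]
 [ 0.      0.      0.      1.    ]]
rows 9 [[-19.3, -4.5, -23.6], [0.0047, 0.058, 0.0166]] mid [0.367 0.408 0.384]
rows 11 [[-30.3, -9.0, -5.5], [0.0, 0.0, 0.0476]] mid [0.447 0.173 0.53 ]
rows 8 [[-19.5, -2.4, 22.5], [0.0, 0.0, 0.0436]] mid [ 0.447 -0.078  0.47 ]
```

```bash
python3 - <<'E'
from h import *
A,s=cur(); L=A.copy();L[:3,3]-=A[:3,2]*.05
W1=T([.40,.34,.50],down(46)); W2=T([.45,-.02,.56],down(46)); W3=T([.431,-.155,.38],down(46))
plan(W1,L,34);plan(W2,W1,36,.1);plan(W3,W2,34,.1)
E
```

```text
rows 9 [[-19.0, -5.4, -23.6], [0.0017, 0.0581, 0.0053]] mid [0.365 0.407 0.384]
rows 11 [[-26.0, -20.4, -5.5], [0.0, 0.0, -0.0]] mid [0.425 0.16  0.53 ]
rows 7 [[-11.4, -15.8, 25.7], [0.0, 0.0, -0.0]] mid [ 0.44  -0.088  0.47 ]
```

>>> apply_moves([
  [[0,0,-20],[0,0,0]],
  [[0,0,-30],[0,0,0]],
  [[-19,-5.4,-23.6],[0.0017,0.058,0.0053]],
  [[-19,-5.4,-23.6],[0.0017,0.058,0.0053]],
  [[-19,-5.4,-23.6],[0.0017,0.058,0.0053]],
  [[-19,-5.4,-23.6],[0.0017,0.058,0.0053]],
  [[-19,-5.4,-23.6],[0.0017,0.058,0.0053]],
  [[-19,-5.4,-23.6],[0.0017,0.058,0.0053]],
  [[-19,-5.4,-23.6],[0.0017,0.058,0.0053]],
  [[-19,-5.4,-23.6],[0.0017,0.058,0.0053]],
  [[-19,-5.4,-23.6],[0.0017,0.058,0.0053]],
])

```text
t: 13.63
tool_pos: [0.3947, 0.3443, 0.504]
orientation: [-1.176, -2.911, -0.001]
force: [0.3, 0.5, -2.3]
opening: 0.0525
gripper_force: 20.0
```

>>> apply_moves([
  [[-26,-20.4,-5.5],[0,0,0]],
  [[-26,-20.4,-5.5],[0,0,0]],
  [[-26,-20.4,-5.5],[0,0,0]],
  [[-26,-20.4,-5.5],[0,0,0]],
  [[-26,-20.4,-5.5],[0,0,0]],
  [[-26,-20.4,-5.5],[0,0,0]],
  [[-26,-20.4,-5.5],[0,0,0]],
  [[-26,-20.4,-5.5],[0,0,0]],
  [[-26,-20.4,-5.5],[0,0,0]],
  [[-26,-20.4,-5.5],[0,0,0]],
  [[-26,-20.4,-5.5],[0,0,0]],
])

```text
t: 14.55
tool_pos: [0.4442, -0.0166, 0.5635]
orientation: [1.178, 2.912, -0.002]
force: [-0.4, 0.1, -1.8]
opening: 0.0528
gripper_force: 20.0
```

```bash
python3 - <<'E'
from h import *
A,s=cur(); print(A.round(3),s['opening'],s['force'])
z=np.load('pics/w4.npz');k=z['k'];c=dict(fx=k[0],fy=k[1],cx=k[2],cy=k[3],extrinsics=z['E']);P=pts(z['d'],c)
m=(P[...,2]>.122)&(P[...,2]<.136)&(P[...,0]<.5)&(P[...,1]>-.222)
q=P[m][:,:2];q=q[np.argsort(q[:,0])]
# fit circle r=65 to hull of visible part (w3: level)
z=np.load('pics/w3.npz');c['extrinsics']=z['E'];P=pts(z['d'],c);m=np.zeros(P.shape[:2],bool);m[0:102,0:170]=1;m&=(P[...,2]>.115)&(P[...,2]<.125);q=P[m]
h=cv2.convexHull((q[:,:2]*1000).astype(np.float32))[:,0]; h=h[(h[:,1]<-170)]
from scipy.optimize import least_squares
r=least_squares(lambda x:np.hypot(*(h-x).T)-65,[431,-155],loss='soft_l1');print('panL',r.x,len(h))
plan(T([r.x[0]/1e3,r.x[1]/1e3,.385],down(46)),None,32)
E
```

```text
[[-0.719  0.695 -0.     0.444]
 [ 0.695  0.719 -0.001 -0.017]
 [-0.001 -0.001 -1.     0.564]
 [ 0.     0.     0.     1.   ]] 0.052794851436975154 [-0.42977782  0.14610929 -1.77351297]
panL [ 440.58877443 -155.18815995] 36
rows 8 [[-11.7, -12.8, 22.3], [-0.0001, 0.0001, -0.0001]] mid [ 0.442 -0.086  0.474]
```

>>> apply_moves([
  [[-11.5,-13,22.3],[0,0,0]],
  [[-11.5,-13,22.3],[0,0,0]],
  [[-11.5,-13,22.3],[0,0,0]],
  [[-11.5,-13,22.3],[0,0,0]],
  [[-11.5,-13,22.3],[0,0,0]],
  [[-11.5,-13,22.3],[0,0,0]],
  [[-11.5,-13,22.3],[0,0,0]],
  [[-11.5,-13,22.3],[0,0,0]],
  [[0,0,0],[0,0,0]],
  [[0,0,0],[0,0,0]],
])

```text
t: 15.38
tool_pos: [0.4376, -0.1542, 0.3835]
orientation: [-1.179, -2.908, 0.001]
force: [-0.3, 0.2, 0.0]
opening: 0.0525
gripper_force: 20.0
```

```bash
python3 - <<'E'
from h import *
A,s=cur(); print(A.round(4),s['force'])
plan(T([.436,-.155,.325],down(46)),None,12)
p,d,c=snap('wrist','w5.png')
E
```

```text
[[-7.177e-01  6.963e-01 -3.700e-03  4.376e-01]
 [ 6.963e-01  7.177e-01  5.000e-04 -1.542e-01]
 [ 3.000e-03 -2.200e-03 -1.000e+00  3.835e-01]
 [ 0.000e+00  0.000e+00  0.000e+00  1.000e+00]] [-0.31516703  0.16160032  0.04366594]
rows 5 [[0.1, -0.3, 11.7], [-0.0004, -0.0006, -0.0005]] mid [ 0.437 -0.155  0.354]
```

View pics/w5.png

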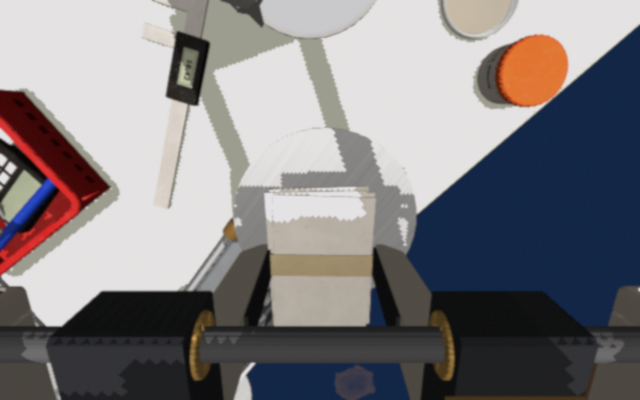

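Pan (235–415) is centred under the pack (267–374), nothing else near; lowering.

>>> apply_moves([
  [[0,0,11.7],[0,-0.0006,0]],
  [[0,0,11.7],[0,-0.0006,0]],
  [[0,0,11.7],[0,-0.0006,0]],
  [[0,0,11.7],[0,-0.0006,0]],
  [[0,0,11.7],[0,-0.0006,0]],
  [[0,0,0],[0,0,0]],
  [[0,0,0],[0,0,0]],
])

```text
t: 16.02
tool_pos: [0.438, -0.1538, 0.3255]
orientation: [1.177, 2.912, -0.003]
force: [0.0, -0.5, -1.6]
opening: 0.0526
gripper_force: 20.0
```

>>> apply_moves([
  [[0,0,3],[0,0,0]],
  [[0,0,2],[0,0,0]],
  [[0,0,1],[0,0,0]],
  [[0,0,1],[0,0,0]],
  [[0,0,0],[0,0,0]],
  [[0,0,0],[0,0,0]],
])

```text
t: 16.52
tool_pos: [0.4387, -0.1542, 0.3202]
orientation: [1.176, 2.908, -0.004]
force: [1.1, 0.9, -0.1]
opening: 0.0525
gripper_force: 20.0
```

```bash
python3 - <<'E'
from h import *
A,s=cur(); print(A.round(4),s['force']); pans('top')
E
```

```text
[[-7.188e-01  6.952e-01  3.100e-03  4.387e-01]
 [ 6.952e-01  7.188e-01 -3.800e-03 -1.542e-01]
 [-4.900e-03 -5.000e-04 -1.000e+00  3.202e-01]
 [ 0.000e+00  0.000e+00  0.000e+00  1.000e+00]] [ 1.117478    0.90481326 -0.05990878]
top L 465 0.1292 [(np.float64(0.126), 113), (np.float64(0.128), 99), (np.float64(0.124), 55), (np.float64(0.13), 52), (np.float64(0.138), 42)]
top R 1375 0.1147 [(np.float64(0.112), 297), (np.float64(0.11), 208), (np.float64(0.114), 204), (np.float64(0.122), 183), (np.float64(0.124), 139)]
```

>>> apply_moves([
  [[0,0,0],[0,0,0]],
  [[0,0,0],[0,0,0]],
  [[0,0,0],[0,0,0]],
  [[0,0,0],[0,0,0]],
  [[0,0,0],[0,0,0]],
], claw=0.8)

```text
t: 16.98
tool_pos: [0.4384, -0.1541, 0.3197]
orientation: [1.177, 2.91, -0.004]
force: [0.7, 0.5, -0.7]
opening: 0.0742
gripper_force: 0.0
```

>>> apply_moves([
  [[0,0,-5],[0,0,0]],
  [[0,0,-15],[0,0,0]],
  [[0,0,-30],[0,0,0]],
  [[0,0,-40],[0,0,0]],
  [[0,0,-40],[0,0,0]],
  [[0,0,0],[0,0,0]],
  [[0,0,0],[0,0,0]],
  [[0,0,0],[0,0,0]],
  [[0,0,0],[0,0,0]],
  [[0,0,0],[0,0,0]],
  [[0,0,0],[0,0,0]],
  [[0,0,0],[0,0,0]],
])

```text
t: 17.98
tool_pos: [0.438, -0.1536, 0.4487]
orientation: [1.177, 2.911, -0.004]
force: [-0.6, 0.2, -0.2]
opening: 0.0745
gripper_force: 0.0
```

>>> apply_moves([
  [[0,0,0],[0,0,0]],
  [[0,0,0],[0,0,0]],
  [[0,0,0],[0,0,0]],
  [[0,0,0],[0,0,0]],
  [[0,0,0],[0,0,0]],
  [[0,0,0],[0,0,0]],
  [[0,0,0],[0,0,0]],
  [[0,0,0],[0,0,0]],
  [[0,0,0],[0,0,0]],
  [[0,0,0],[0,0,0]],
  [[0,0,0],[0,0,0]],
  [[0,0,0],[0,0,0]],
])

```text
t: 18.98
tool_pos: [0.4382, -0.1537, 0.4497]
orientation: [1.177, 2.909, -0.004]
force: [-0.2, -0.3, 0.5]
opening: 0.0746
gripper_force: 0.0
```

>>> apply_moves([
  [[0,0,0],[0,0,0]],
  [[0,0,0],[0,0,0]],
  [[0,0,0],[0,0,0]],
  [[0,0,0],[0,0,0]],
  [[0,0,0],[0,0,0]],
  [[0,0,0],[0,0,0]],
  [[0,0,0],[0,0,0]],
  [[0,0,0],[0,0,0]],
  [[0,0,0],[0,0,0]],
  [[0,0,0],[0,0,0]],
  [[0,0,0],[0,0,0]],
  [[0,0,0],[0,0,0]],
])

```text
t: 19.98
tool_pos: [0.4382, -0.1537, 0.4497]
orientation: [1.177, 2.909, -0.004]
force: [0.4, 0.1, -0.2]
opening: 0.0746
gripper_force: 0.0
```

```bash
python3 - <<'E'
from h import *
A,s=cur(); print(A[:3,3],s['force']); pans('top');pans('top'); 
p,d,c=snap('wrist','w6.png');P=pts(d,c)
np.savez('pics/w6.npz',p=p,d=d,E=c['extrinsics'],k=[c[x] for x in('fx','fy','cx','cy')])
m=(np.hypot(P[...,0]-.437,P[...,1]+.155)<.06)&(P[...,2]>.09)&(P[...,2]<.16); h,e=np.histogram(P[m][:,2],np.arange(.09,.16,.002));print(list(zip(e.round(3).tolist(),h.tolist())))
E
```

```text
[ 0.4381588  -0.1536802   0.44974611] [ 0.36552123  0.05644377 -0.16909422]
top L 758 0.1316 [(np.float64(0.13), 180), (np.float64(0.128), 149), (np.float64(0.14), 92), (np.float64(0.132), 79), (np.float64(0.126), 63)]
top R 1116 0.1128 [(np.float64(0.11), 239), (np.float64(0.108), 174), (np.float64(0.12), 156), (np.float64(0.112), 141), (np.float64(0.122), 102)]
top L 757 0.1318 [(np.float64(0.13), 166), (np.float64(0.128), 145), (np.float64(0.14), 97), (np.float64(0.132), 90), (np.float64(0.126), 71)]
top R 1117 0.1127 [(np.float64(0.11), 227), (np.float64(0.108), 175), (np.float64(0.112), 145), (np.float64(0.122), 134), (np.float64(0.12), 130)]
[(0.09, 0), (0.092, 0), (0.094, 0), (0.096, 0), (0.098, 0), (0.1, 0), (0.102, 0), (0.104, 0), (0.106, 0), (0.108, 0), (0.11, 0), (0.112, 0), (0.114, 0), (0.116, 0), (0.118, 0), (0.12, 0), (0.122, 0), (0.124, 0), (0.126, 7), (0.128, 2828), (0.13, 5582), (0.132, 90), (0.134, 72), (0.136, 34), (0.138, 594), (0.14, 4217), (0.142, 423), (0.144, 1), (0.146, 0), (0.148, 0), (0.15, 0), (0.152, 0), (0.154, 0), (0.156, 0)]
```

View pics/w6.png

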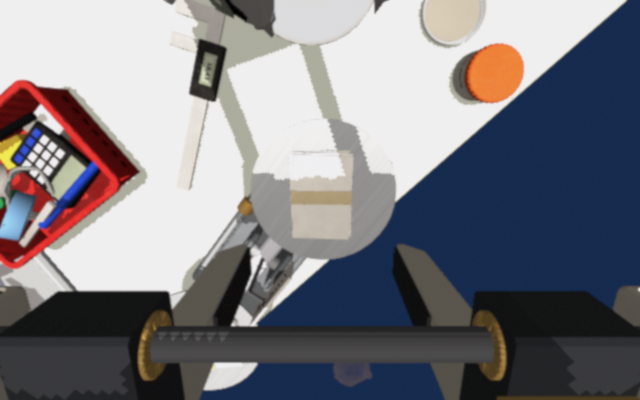

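The left pan is up at 130 mm, the right one down at 110 mm, both packs flat: the pack on the right is heavier. Fetch it.

```bash
python3 - <<'E'
from h import *
W=T([.477,-.3674,.40],down(-34.8)); plan(W,None,36)
E
```

```text
rows 13 [[-18.1, 1.5, 3.9], [0.0001, 0.0003, 0.1084]] mid [ 0.497 -0.253  0.425]
```

>>> apply_moves([
  [[-18.1,1.5,3.9],[0,0,0.1084]],
  [[-18.1,1.5,3.9],[0,0,0.1084]],
  [[-18.1,1.5,3.9],[0,0,0.1084]],
  [[-18.1,1.5,3.9],[0,0,0.1084]],
  [[-18.1,1.5,3.9],[0,0,0.1084]],
  [[-18.1,1.5,3.9],[0,0,0.1084]],
  [[-18.1,1.5,3.9],[0,0,0.1084]],
  [[-18.1,1.5,3.9],[0,0,0.1084]],
  [[-18.1,1.5,3.9],[0,0,0.1084]],
  [[-18.1,1.5,3.9],[0,0,0.1084]],
  [[-18.1,1.5,3.9],[0,0,0.1084]],
  [[-18.1,1.5,3.9],[0,0,0.1084]],
])

```text
t: 21.13
tool_pos: [0.4961, -0.3493, 0.4032]
orientation: [2.702, 1.596, -0.0]
force: [0.4, -0.1, -0.0]
opening: 0.0745
gripper_force: 0.0
```

>>> apply_moves([
  [[-18.1,1.5,3.9],[0,0,0.1084]],
  [[0,0,0],[0,0,0]],
  [[0,0,0],[0,0,0]],
  [[0,0,0],[0,0,0]],
])

```text
t: 21.47
tool_pos: [0.4889, -0.3647, 0.3999]
orientation: [2.779, 1.458, 0.001]
force: [0.1, -0.8, -0.3]
opening: 0.0743
gripper_force: 0.0
```

```bash
python3 - <<'E'
from h import *
A,s=cur(); print(A.round(4))
W=T([.477,-.3674,.2978],down(-34.8)); plan(W,None,18)
p,d,c=snap('wrist');P=pts(d,c);p=p.astype(int)
m=(P[...,2]>.118)&(P[...,2]<.126)&(np.hypot(P[...,0]-.475,P[...,1]+.37)<.07)
q=P[m][:,:2]*1000;print(cv2.minAreaRect(q.astype(np.float32)),len(q),np.median(P[m],0))
E
```

```text
[[ 0.5684  0.8228  0.0022  0.4889]
 [ 0.8228 -0.5684 -0.0029 -0.3647]
 [-0.0011  0.0035 -1.      0.3999]
 [ 0.      0.      0.      1.    ]]
rows 6 [[-1.5, -1.4, 17.0], [0.0006, 0.0002, 0.0005]] mid [ 0.483 -0.366  0.349]
((478.625, -368.00067138671875), (77.48028564453125, 54.25638961791992), 55.18074035644531) 6233 [ 0.4796227  -0.36533606  0.12102443]
```

Pack where it was left, (0.478, −0.368). Descend and grip, then rise slowly so the pans come over gently.

>>> apply_moves([
  [[-1.5,-1.4,17],[0,0,0]],
  [[-1.5,-1.4,17],[0,0,0]],
  [[-1.5,-1.4,17],[0,0,0]],
  [[-1.5,-1.4,17],[0,0,0]],
  [[-1.5,-1.4,17],[0,0,0]],
  [[-1.5,-1.4,16],[0,0,0]],
  [[0,0,0],[0,0,0]],
  [[0,0,0],[0,0,0]],
])

```text
t: 22.18
tool_pos: [0.4773, -0.3671, 0.2989]
orientation: [2.779, 1.458, 0.0]
force: [0.1, 0.8, 0.7]
opening: 0.0744
gripper_force: 0.0
```

>>> apply_moves([
  [[0,0,0],[0,0,0]],
  [[0,0,0],[0,0,0]],
  [[0,0,0],[0,0,0]],
  [[0,0,0],[0,0,0]],
  [[0,0,0],[0,0,0]],
  [[0,0,0],[0,0,0]],
], claw=0.3, newtons=20)

```text
t: 22.68
tool_pos: [0.4771, -0.368, 0.2993]
orientation: [2.78, 1.454, 0.001]
force: [1.3, 1.0, 1.9]
opening: 0.0525
gripper_force: 19.9
```

```bash
python3 - <<'E'
from h import *
A,s=cur(); print(A.round(4),s['force'],s['opening'])
p,d,c=snap('wrist');P=pts(d,c)
g=A[:3,3]+A[:3,2]*.185
m=(P[...,2]>.114)&(P[...,2]<.128)&(np.hypot(P[...,0]-g[0],P[...,1]-g[1])<.05)
Q=(P[m]-A[:3,3])@A[:3,:3]; print('tool x range',np.percentile(Q[:,0],[1,99]),'y',np.percentile(Q[:,1],[1,50,99]),'z',np.median(Q[:,2]))
E
```

```text
[[ 0.5702  0.8215  0.0028  0.4771]
 [ 0.8215 -0.5702 -0.0037 -0.368 ]
 [-0.0014  0.0044 -1.      0.2993]
 [ 0.      0.      0.      1.    ]] [1.26709957 1.01503765 1.90696586] 0.052492608566147535
tool x range [-0.03439976  0.03966354] y [-3.09969854e-02  9.88180442e-05  3.21758838e-02] z 0.17832560185172175
```

>>> apply_moves([
  [[0,0,-1],[0,0,0]],
  [[0,0,-1.5],[0,0,0]],
  [[0,0,-2],[0,0,0]],
  [[0,0,-2],[0,0,0]],
  [[0,0,-2],[0,0,0]],
  [[0,0,-2],[0,0,0]],
  [[0,0,-2],[0,0,0]],
  [[0,0,-2],[0,0,0]],
  [[0,0,-2],[0,0,0]],
  [[0,0,-2],[0,0,0]],
  [[0,0,-2],[0,0,0]],
  [[0,0,-2],[0,0,0]],
])

```text
t: 23.73
tool_pos: [0.4768, -0.3678, 0.3213]
orientation: [2.781, 1.454, 0.0]
force: [0.9, 0.4, -2.0]
opening: 0.0525
gripper_force: 19.9
```

>>> apply_moves([
  [[0,0,-3],[0,0,0]],
  [[0,0,-8],[0,0,0]],
  [[0,0,-20],[0,0,0]],
  [[0,0,-30],[0,0,0]],
  [[0,0,-30],[0,0,0]],
])

```text
t: 24.15
tool_pos: [0.4763, -0.3673, 0.4127]
orientation: [2.782, 1.455, -0.001]
force: [1.8, -0.2, -1.1]
opening: 0.0524
gripper_force: 19.9
```

```bash
python3 - <<'E'
from h import *
A,s=cur(); print(A[:3,3],s['force'],s['opening']); pans('top')
Rg=R.from_rotvec([.933,2.468,-.251]).as_matrix(); n=-Rg[:,2]; up=-Rg[:,0]; print(up,n)
G=np.array([.311,.3597,.2055])
W2=T([.465,-.02,.56],down(5)); W1=T([.35,.30,.50],down(40)); W0=T(G+.06*n+.005*up,Rg)
plan(W2,None,36,.1);plan(W1,W2,36,.1);plan(W0,W1,36,.1)
E
```

```text
[ 0.47632467 -0.36728524  0.41269724] [ 1.76804318 -0.17352967 -1.13877007] 0.05244129314811283
top L 1355 0.1124 [(np.float64(0.11), 283), (np.float64(0.108), 231), (np.float64(0.112), 180), (np.float64(0.12), 179), (np.float64(0.118), 124)]
top R 206 0.1301 [(np.float64(0.13), 70), (np.float64(0.128), 63), (np.float64(0.132), 32), (np.float64(0.126), 25), (np.float64(0.134), 8)]
[ 0.6485706  -0.57217247  0.50197095] [-0.37650276  0.33199476  0.86488447]
rows 11 [[30.9, -9.3, -12.7], [0.001, 0.0006, -0.0631]] mid [ 0.501 -0.193  0.49 ]
rows 10 [[34.5, 1.6, 6.0], [0.0, 0.0, -0.0611]] mid [0.432 0.149 0.53 ]
rows 8 [[19.6, 1.1, 26.2], [-0.0049, -0.0656, -0.0183]] mid [0.311 0.351 0.386]
```

>>> apply_moves([
  [[30.9,-9.3,-12.7],[0.001,0,-0.063]],
  [[30.9,-9.3,-12.7],[0.001,0,-0.063]],
  [[30.9,-9.3,-12.7],[0.001,0,-0.063]],
  [[30.9,-9.3,-12.7],[0.001,0,-0.063]],
  [[30.9,-9.3,-12.7],[0.001,0,-0.063]],
  [[30.9,-9.3,-12.7],[0.001,0,-0.063]],
  [[30.9,-9.3,-12.7],[0.001,0,-0.063]],
  [[30.9,-9.3,-12.7],[0.001,0,-0.063]],
  [[30.9,-9.3,-12.7],[0.001,0,-0.063]],
  [[30.9,-9.3,-12.7],[0.001,0,-0.063]],
  [[30.9,-9.3,-12.7],[0.001,0,-0.063]],
])

```text
t: 25.12
tool_pos: [0.4763, -0.0179, 0.5526]
orientation: [-2.117, -2.315, 0.009]
force: [0.6, -0.1, -1.7]
opening: 0.0526
gripper_force: 19.9
```

>>> apply_moves([
  [[34.5,1.6,6],[0,0,-0.061]],
  [[34.5,1.6,6],[0,0,-0.061]],
  [[34.5,1.6,6],[0,0,-0.061]],
  [[34.5,1.6,6],[0,0,-0.061]],
  [[34.5,1.6,6],[0,0,-0.061]],
  [[34.5,1.6,6],[0,0,-0.061]],
  [[34.5,1.6,6],[0,0,-0.061]],
  [[34.5,1.6,6],[0,0,-0.061]],
  [[34.5,1.6,6],[0,0,-0.061]],
  [[34.5,1.6,6],[0,0,-0.061]],
])

```text
t: 25.95
tool_pos: [0.3702, 0.3054, 0.4925]
orientation: [-1.323, -2.842, 0.005]
force: [0.4, 0.3, -2.0]
opening: 0.0528
gripper_force: 19.9
```

```bash
python3 - <<'E'
from h import *
A,s=cur(); print(A[:3,3],s['opening'])
Rg=R.from_rotvec([.933,2.468,-.251]).as_matrix(); n=-Rg[:,2]; up=-Rg[:,0]; G=np.array([.311,.3597,.2055])
plan(T(G+.05*n+.005*up,Rg),None,34,.1)
E
```

```text
[0.37022019 0.30536096 0.49246942] 0.052771025353842885
rows 8 [[20.2, -1.1, 26.2], [-0.0056, -0.0663, -0.018]] mid [0.323 0.352 0.379]
```

>>> apply_moves([
  [[20.2,-1.1,26.2],[-0.0056,-0.066,-0.018]],
  [[20.2,-1.1,26.2],[-0.0056,-0.066,-0.018]],
  [[20.2,-1.1,26.2],[-0.0056,-0.066,-0.018]],
  [[20.2,-1.1,26.2],[-0.0056,-0.066,-0.018]],
  [[20.2,-1.1,26.2],[-0.0056,-0.066,-0.018]],
  [[20.2,-1.1,26.2],[-0.0056,-0.066,-0.018]],
  [[20.2,-1.1,26.2],[-0.0056,-0.066,-0.018]],
  [[20.2,-1.1,26.2],[-0.0056,-0.066,-0.018]],
  [[0,0,0],[0,0,0]],
  [[0,0,0],[0,0,0]],
  [[0,0,0],[0,0,0]],
])

```text
t: 26.87
tool_pos: [0.2918, 0.3791, 0.2565]
orientation: [0.939, 2.47, -0.249]
force: [0.9, 0.1, -1.0]
opening: 0.0528
gripper_force: 19.9
```

```bash
cat >> h.py <<'E'
def rel():
    A,s=cur();Rg=R.from_rotvec([.933,2.468,-.251]).as_matrix();G=np.array([.311,.3597,.2055])
    print('in G frame mm (up,y,n):',((A[:3,3]-G)@np.c_[-Rg[:,0],Rg[:,1],-Rg[:,2]]*1000).round(1),'rot',R.from_matrix(Rg.T@A[:3,:3]).as_rotvec().round(4),'force',(s['force']@np.c_[-Rg[:,0],Rg[:,1],-Rg[:,2]]).round(2))
E
python3 - <<'E'
from h import *
rel()
Rg=R.from_rotvec([.933,2.468,-.251]).as_matrix(); n=-Rg[:,2]; up=-Rg[:,0]; G=np.array([.311,.3597,.2055])
plan(T(G+.006*n+.005*up,Rg),None,11)
E
```

```text
in G frame mm (up,y,n): [ 2.1  1.9 57.7] rot [0.0005 0.0041 0.0035] force [ 0.03  0.69 -1.22]
rows 5 [[-0.6, -0.4, 10.3], [-0.0001, -0.0008, -0.0007]] mid [0.302 0.369 0.235]
```

>>> apply_moves([
  [[-0.6,-0.4,10.3],[0,-0.0008,-0.0007]],
  [[-0.6,-0.4,10.3],[0,-0.0008,-0.0007]],
  [[-0.6,-0.4,10.3],[0,-0.0008,-0.0007]],
  [[-0.6,-0.4,10.3],[0,-0.0008,-0.0007]],
  [[-0.6,-0.4,10.3],[0,-0.0008,-0.0007]],
  [[0,0,0],[0,0,0]],
  [[0,0,0],[0,0,0]],
])

```text
t: 27.45
tool_pos: [0.3113, 0.3573, 0.2108]
orientation: [0.933, 2.467, -0.257]
force: [-0.0, -0.6, -2.6]
opening: 0.053
gripper_force: 20.0
```

```bash
python3 - <<'E'
from h import *
rel()
E
```

```text
in G frame mm (up,y,n): [ 4.2 -1.5  3.7] rot [ 0.004  -0.0018 -0.001 ] force [-0.98 -0.43 -2.38]
```

>>> apply_moves([
  [[0,0,0.7],[0,0,0]],
  [[0,0,0.5],[0,0,0]],
  [[0,0,0],[0,0,0]],
  [[0,0,0],[0,0,0]],
])

```text
t: 27.78
tool_pos: [0.3116, 0.3579, 0.2107]
orientation: [0.931, 2.467, -0.254]
force: [-0.2, -0.5, -2.4]
opening: 0.0522
gripper_force: 20.0
```

```bash
python3 - <<'E'
from h import *
rel()
E
```

```text
in G frame mm (up,y,n): [ 4.  -1.   3.7] rot [ 0.0015 -0.0017 -0.0013] force [-1.03 -0.53 -2.2 ]
```

>>> apply_moves([
  [[0,0,0.7],[0,0,0]],
  [[0,0,0.7],[0,0,0]],
  [[0,0,0],[0,0,0]],
  [[0,0,0],[0,0,0]],
])

```text
t: 28.12
tool_pos: [0.3121, 0.3572, 0.2093]
orientation: [0.932, 2.467, -0.255]
force: [-1.0, -0.5, -1.8]
opening: 0.0527
gripper_force: 20.0
```

```bash
python3 - <<'E'
from h import *
rel()
E
```

```text
in G frame mm (up,y,n): [ 4.1 -1.1  2. ] rot [ 0.0021 -0.0018 -0.0013] force [-1.3  -1.06 -1.37]
```

>>> apply_moves([
  [[0,0,0.5],[0,0,0]],
  [[1,0,0],[0,0,0]],
  [[1,0,0],[0,0,0]],
  [[1,0,0],[0,0,0]],
  [[0.7,0,0],[0,0,0]],
  [[0,0,0],[0,0,0]],
  [[0,0,0],[0,0,0]],
])

```text
t: 28.7
tool_pos: [0.3101, 0.3594, 0.2073]
orientation: [0.932, 2.467, -0.254]
force: [-0.0, 1.4, 3.5]
opening: 0.0526
gripper_force: 20.0
```

```bash
python3 - <<'E'
from h import *
rel()
E
```

```text
in G frame mm (up,y,n): [ 0.5 -0.8  1.8] rot [ 0.0012 -0.0018 -0.001 ] force [0.95 1.02 3.47]
```

Resting on the face (normal force up to about +3.5 N); push on to the lip.

>>> apply_moves([
  [[0.8,0,0],[0,0,0]],
  [[0.8,0,0],[0,0,0]],
  [[0,0,0],[0,0,0]],
  [[0,0,0],[0,0,0]],
])

```text
t: 29.03
tool_pos: [0.3097, 0.3598, 0.207]
orientation: [0.932, 2.465, -0.255]
force: [3.7, -3.0, 7.4]
opening: 0.0526
gripper_force: 20.0
```

```bash
python3 - <<'E'
from h import *
rel()
E
```

```text
in G frame mm (up,y,n): [-0.2 -0.8  1.8] rot [ 0.0017 -0.0039 -0.0005] force [7.82 0.25 3.97]
```

Lip contact (7.8 N up-slope); release and withdraw along the normal.

>>> apply_moves([
  [[-0.5,0,0],[0,0,0]],
  [[0,0,0],[0,0,0]],
  [[0,0,0],[0,0,0]],
  [[0,0,0],[0,0,0]],
  [[0,0,0],[0,0,0]],
  [[0,0,0],[0,0,0]],
], claw=0.82)

```text
t: 29.53
tool_pos: [0.3091, 0.3597, 0.2062]
orientation: [0.932, 2.467, -0.255]
force: [-1.0, -0.4, -0.6]
opening: 0.076
gripper_force: 0.0
```

>>> apply_moves([
  [[0,0,-5],[0,0,0]],
  [[0,0,-15],[0,0,0]],
  [[0,0,-30],[0,0,0]],
  [[0,0,-35],[0,0,0]],
  [[0,0,-35],[0,0,0]],
  [[0,0,-20],[0,0,0]],
  [[0,0,0],[0,0,0]],
  [[0,0,0],[0,0,0]],
  [[0,0,0],[0,0,0]],
])

```text
t: 30.28
tool_pos: [0.2564, 0.4063, 0.3266]
orientation: [0.931, 2.468, -0.256]
force: [-0.1, 0.5, 0.5]
opening: 0.0759
gripper_force: 0.0
```

```bash
python3 - <<'E'
from h import *
p,d,c=snap('wrist');P=pts(d,c)
p2,d2,c2=snap('top'); pans('top')
im=np.vstack([cv2.resize(p[60:320,130:530],None,fx=1.2,fy=1.2),cv2.resize(p2[165:265,160:520],(480,133)),])
cv2.imwrite('pics/fin.png',im[:600])
p=p.astype(int);o=(p[...,2]-p[...,0]>45)&(P[...,2]>.04)&(P[...,2]<.07)
n_,l,st,ce=cv2.connectedComponentsWithStats(o.astype(np.uint8))
for i in range(1,n_):
    if st[i,4]>100: print(st[i],P[l==i].mean(0).round(4))
E
```

```text
top L 1354 0.1123 [(np.float64(0.11), 279), (np.float64(0.108), 253), (np.float64(0.12), 174), (np.float64(0.112), 144), (np.float64(0.122), 131)]
top R 1415 0.1304 [(np.float64(0.13), 489), (np.float64(0.128), 407), (np.float64(0.132), 261), (np.float64(0.126), 160), (np.float64(0.134), 60)]
[293 187  59  13 673] [0.3755 0.2998 0.0537]
[230 302  30  24 537] [0.4896 0.055  0.0514]
```

View pics/fin.png

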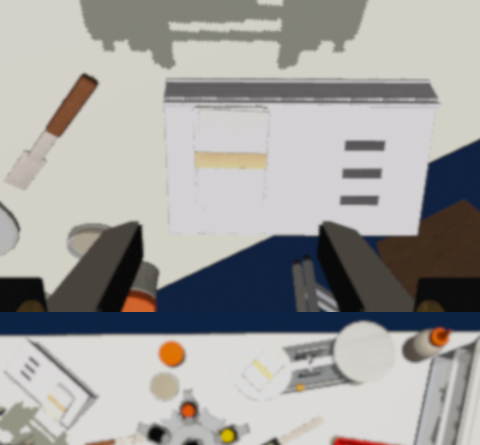

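The final picture shows the heavier pack flat on the face with its end at the lip (195–268, rows 105–210). The lighter pack is on the left pan, and the bottle, dish and pot are where they stood.

```bash
python3 -c "
from plant import robot
print(robot.close_job())"
```

```text
the job is handed in; nothing more can be done
None
```

The job is handed in at about 30 s: the heavier pack is back flat on the sloping stand with its end against the lip, and the lighter one lies on the left pan.

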